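# Present a hinge leaf to the jamb leaf for tacking

### The job

Start the tack timer by pressing its spring plunger all the way down to the stop and letting it come back up. Then take the loose hinge leaf with the short knuckle out of its slotted stand, bring it upright over the jig and lower its knuckle between the two knuckles of the clamped leaf until all three holes line up for the pin and the two leaves stand in one plane. Finish still holding it there, steady in the gripper and carried by the gripper alone, not leaning on the jig; leave the other leaf and the loose things on the table where they are.

Things in the scene. Friction and masses are not known exactly. Their poses are not given: they have to be found in the camera images.
- leaf: The loose hinge leaf to use: bare steel, 0.36 to 0.54 kg, origin at its knuckle's centre. A plate 104 mm wide (own y), 8 mm thick (x), 22 to 82 mm above the origin (z); under the middle of its lower edge, on a short neck, one barrel knuckle 28 mm in diameter and 34 mm long along y with an 18 mm hole through. Usable either way round (half turn about z).
- leaf_plate (a point): Centre of that leaf's plate, same axes; the plate reaches 30 mm above and 30 mm below this point. Its free middle is pinched from above across the 8 mm (x). The knuckle's axis lies 52 mm below.
- leaf_knuckle (a point): Centre of that leaf's knuckle, on the hole's axis; y along the hole, z up the plate, x through its thickness.
- jig_gap (a point): Point on the clamped leaf's hole axis midway between its two knuckles (28 mm in diameter, 18 mm holes, each from 21 to 52 mm either side, so a 42 mm gap), 120 mm above the table; y along the axis, z up, x across the leaf. With the holes in line the loose plate stands straight above, its lower edge 8 mm clear of the fixed knuckles.
- jig: Fixed jig, origin at the underside, 120 mm below jig_gap, same axes: aluminium base plate 170 x 180 x 25 mm, bow handles 77 mm high at its y ends, the clamped leaf (plate 8 x 104 mm, upright, below its knuckles), and on its +x side a jamb block with a small toggle clamp, all of that under 105 mm high.
- plunger (a joint): Travel of the timer's plunger (m): 0 up, 0.012 at the stop; a spring pushes back with 2.7 N at first and 8 N at the stop, and lifts it again when released.
- plunger_top (a point): Centre of the top of the plunger's round black head, 36 mm in diameter, 96 mm above the table when up, pressed straight down. It stands on the tack timer, a grey case 75 x 75 mm and 60 mm high with a plain round dial, fixed to the table.
- long_leaf_plate (a point): Centre of the plate of the other loose leaf, to be left alone: the same plate and axes, but its knuckle is 60 mm long and would not fit the gap.
- stand_a: Fixed aluminium stand of the leaf to use; origin at the centre of its underside. Base 75 x 125 x 12 mm; two posts 82 mm high, 34 to 52 mm either side along y, with slots 10 mm wide and 22 mm deep that hold the plate's ends along the stand's y. The plate's top edge is 120 mm above the table; lifted 60 mm straight up, all of the leaf clears the posts.
- stand_b: The other stand, the same, holding the leaf with the long knuckle. Which stand is nearer or further to the side changes.
- hinge_pin: Headed hinge pin, 10 mm in diameter, 111 mm long, lying in a fixed tray 150 x 50 x 18 mm; bystander. Origin under its middle.
- spray_can: Grey spray can, 60 mm in diameter, 170 mm high, standing; bystander. Origin at the centre of its underside.
- square: L-shaped steel welding square, 90 x 86 mm, 22 mm high; bystander. Origin under the middle of its long arm.
- hammer: Hammer lying flat, 260 mm long; bystander. Origin on its underside, near mid-length.
- stop_block: Plain steel stop block, 50 mm cube, 0.9 kg; bystander. Origin at the centre of its underside.
- brush: Brush lying flat, 200 mm long; bystander. Origin on its underside, near mid-length.
There are look-alikes about, which are no part of the job. What is shaped like the part that bears plunger but orange or yellow is not meant.

How it is judged:
By the outcome, as a careful person would: the job done as asked, in the order asked, and still so for the second after the job is handed in, while the arm keeps its last pose, push and grip.
It also fails if it takes over 59 s, if anything falls off the work surface, if the arm or the gripper's body presses on something with over 40 N, if the wrist force passes 120 N, or if a joint passes its speed limit or range.

### The arm

A 6-joint arm with a two-finger parallel gripper is mounted at the origin on the work surface. World frame = base frame: x ahead of the robot, y to its left, z up, the work surface at z = 0. Lengths are in m, angles in rad, forces in N, time in s.
With the tool pointing down it reaches from about 0.3 to 0.775 m from the base axis. Payload 14.6 kg.
Tool frame: the origin (TCP) lies on the centre line of the jaws, within the pads' length; the fingertips stand 19 mm ahead of it and the grasp point (between the pads) is the TCP; z points along the fingers, y is the direction in which the jaws open and shut (so a half turn about z gives the same grasp; the last joint's range is limited). The gripper opens to 94 mm and grips with 3 to 60 N. Pads are 16 mm wide; open, the fingers measure 119 mm over their backs; the gripper's body (75 mm by 177 mm) begins 78 mm behind the grasp point.
Start: joints at [-1.385, 0.3, 1.521, -0, 1.321, -0.067], TCP at [0.138, -0.533, 0.224] pointing down, gripper open.
Joint ranges: [-3.03, 3.03], [-0.79, 2.21], [0.23, 2.52], [-1.04, 4.18], [0, 3.07], [-2.55, 2.55]. Speed limits (rad/s): [2.22, 2.22, 2.57, 3.14, 3.14, 3.14].

### API

Orientations are given as [roll, pitch, yaw] about the fixed x, y, z axes, in that order (R = Rz(yaw) Ry(pitch) Rx(roll)).
In Python, from station import ctrl gives the robot as it stands. The module is installed in compiled form; this text tells all that it offers.
- The arm moves only by the shell command python3 -m creep 'ROWS' [FORCE]. ROWS is a JSON object of lists of equal length, an entry for each row: "translation": the shift along the world's x, y, z in mm, a list of three; "yaw": the turn about the world's z in rad; "gripper": the closure in counts, from 0 (fully open) to 255 (shut). A call has 1 to 5 rows; each row is the pose to reach, as a shift and turn from the pose measured when the call began; what a row does not reach only later rows make up. A row lasts 1/12 s, in which the tool goes at most 41.7 mm and 7.16 degrees, less where a joint would pass 70% of its speed; a pose out of reach is approached as far as the arm can. A call with a gripper value outside its range is refused whole. The fingers move at their own pace and stop on an object; FORCE is the grip in N (left out, the last holds). Time passes only in rows, so rows that repeat a pose let the fingers close. It gives the time, the measured TCP pose, the force and the opening at its end, in the units of the state.
- ctrl.get_obs(): the state, without advancing time (a new reading comes with each control period).
- ctrl.camera(name): name is "side" or "top" or "wrist"; returns a dict with "pixels" (420x560x3 uint8, red, green, blue), "depth" (420x560 float32, m along the optical axis (not along the pixel's ray), 0 where there is no reading), "fx", "fy", "cx", "cy" (pixels), "R" (3x3) and "t" (3): a world point X has camera coordinates R X + t; the wrist camera has in their place "tool_from_camera" (4x4, takes a point from camera to tool coordinates, whose origin is the TCP and whose axes are the flange's). Camera axes: x right, y down, z forward; pixel columns grow to the right and rows downward; lengths in m; the calibration is good to about 2 mm. The wrist camera is an equidistant fisheye: a pixel r from the principal point sees the ray r / f radians off the axis. A picture is of the moment at which its call begins: read the wrist's pose just before it.
- ctrl.hand_in(): hands the job in, once; it reports no verdict.
The state is a dict: "time_s": time; "qpos": joint angles; "joint_vel": joint speeds; "tau": joint torques, N m; "ee_pos": TCP position; "eef_rot": TCP orientation; "force": force on the tool from outside, world axes, zero at the start; "moment": the same for the moment, N m; "grip_width": finger opening in m.
Only numpy, scipy, OpenCV 4.12 (cv2) and the standard library are available. Lean on these libraries where they do the work, as an engineer would, in place of code of your own. Each camera call takes 0.05 s, during which the arm holds its last target. There are 200 camera calls.

## Working session

There is one attempt and no reset: what is moved stays moved. The work goes in short steps, Python scripts to look and compute and a shell command to move; the robot and the scene stay as the last step left them, time stands still between calls to the robot, and variables do not carry over. Pictures are saved under pics/ and viewed, about 8 in all and at most 12, crops included, and the job is handed in when it is done.

```bash
mkdir -p pics; cat > h.py <<'E'
import numpy as np, cv2
from station import ctrl
def save(name,c,crop=None,k=1):
    im=c["pixels"][:,:,::-1]
    if crop: x0,y0,x1,y1=crop; im=im[y0:y1,x0:x1]
    cv2.imwrite("pics/"+name,cv2.resize(im,None,fx=k,fy=k,interpolation=cv2.INTER_CUBIC))
def world(c):
    v,u=np.indices(c["depth"].shape); d=c["depth"]
    P=np.stack([(u-c["cx"])/c["fx"]*d,(v-c["cy"])/c["fy"]*d,d],-1)
    return (P-c["t"])@c["R"]
E
python3 - <<'E'
from h import *
import pickle
o=ctrl.get_obs();print(o)
for n in("top","side"):
    c=ctrl.camera(n);pickle.dump(c,open(n+".pkl","wb"));save(n+"0.png",c,k=1.42)
    print(n,c["R"],c["t"],c["fx"])
E
```

```text
{'time_s': 0.0, 'qpos': array([-1.38456930e+00,  3.00490902e-01,  1.52157803e+00,  2.61896951e-07,
        1.32066249e+00, -6.65836013e-02]), 'joint_vel': array([ 0.00075217,  0.00068959,  0.00075002, -0.00079969, -0.00017395,
       -0.00099219]), 'tau': array([ 2.50374520e-03, -5.31799436e+01, -3.52736700e+01,  7.08993548e-02,
        2.43677414e-02, -7.89369074e-05]), 'ee_pos': array([ 0.13753261, -0.53228873,  0.22387674]), 'eef_rot': array([-3.14045643e+00, -7.60203306e-05,  2.52810517e-01]), 'force': array([0.66348233, 0.51084165, 0.4062651 ]), 'moment': array([0.02198942, 0.01511955, 0.01755184]), 'grip_width': 0.09409957869007529}
top [[-0.01697704 -0.99978758 -0.01168646]
 [-0.98689808  0.0186315  -0.16026556]
 [ 0.16044925  0.00881251 -0.98700475]] [0.04418982 0.55526474 1.35177167] 524.8327555086452
side [[-0.13229818 -0.99118997 -0.00629494]
 [-0.64098059  0.09039505 -0.7622156 ]
 [ 0.75606949 -0.0968048  -0.64729264]] [0.10526905 0.4315726  1.19331865] 460.18962282376697
```

View pics/top0.png

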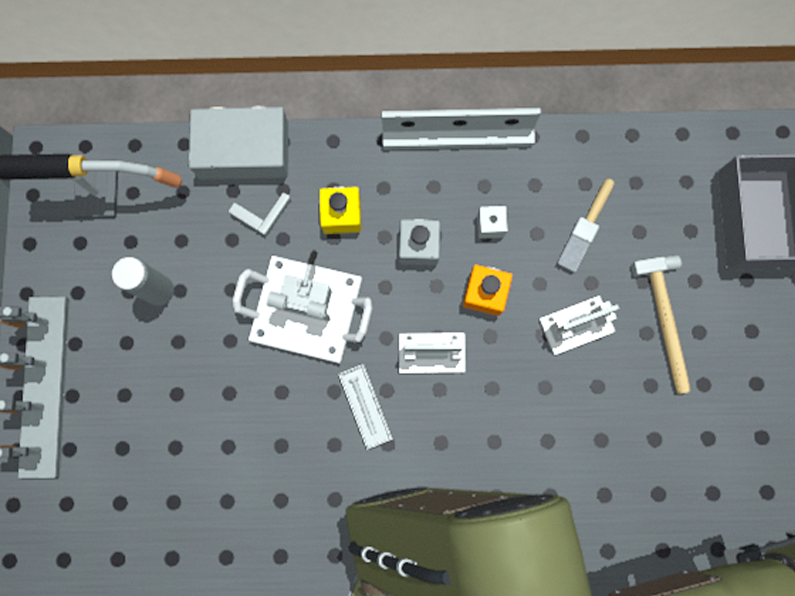

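View pics/side0.png

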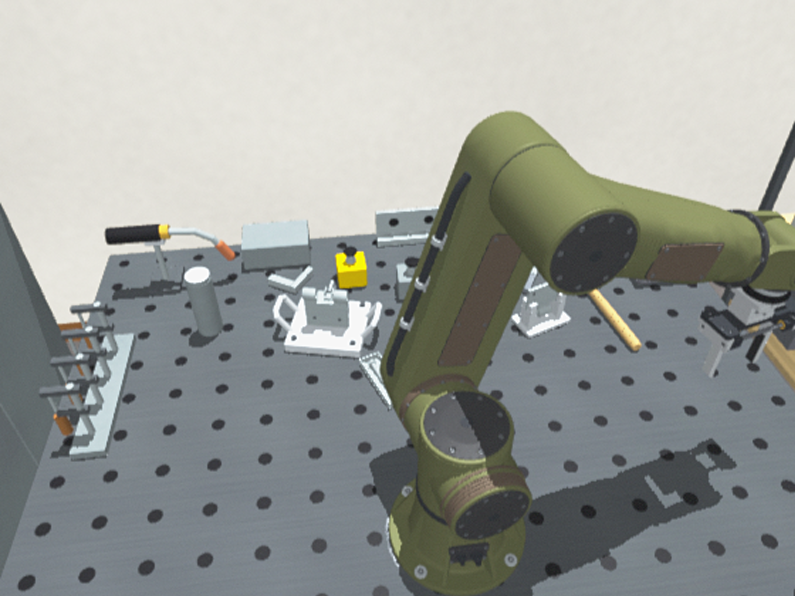

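The top view (1.42x scale) shows the grey timer with its head at (420,234) and yellow and orange decoys. The stands are at (432,352) and (580,325), and the jig is at (307,308). Next I'll measure by depth and crop in on the stands.

```bash
python3 - <<'E'
from h import *
import pickle
c=pickle.load(open("top.pkl","rb"));W=world(c);k=1.42
a=c["pixels"][:,:,::-1]
def cr(x0,y0,x1,y1,s): return cv2.resize(a[y0:y1,x0:x1],(s,s),interpolation=cv2.INTER_CUBIC)
cv2.imwrite("pics/crops.png",np.hstack([cr(270,215,340,285,400),cr(373,195,443,265,400)]))
def box(n,x0,y0,x1,y1,zl,zh):
    P=W[int(y0/k):int(y1/k),int(x0/k):int(x1/k)].reshape(-1,3);P=P[(P[:,2]>zl)&(P[:,2]<zh)]
    r=cv2.minAreaRect((P[:,:2]*1000).astype(np.float32))
    print(n,len(P),P.mean(0).round(4),P[:,2].max().round(4),"rect",r)
box("plunger",400,205,445,260,.088,.102)
box("case",390,205,445,275,.05,.066)
for n,b in(("A",(390,320,475,385)),("B",(530,285,630,360))):
    box(n+"plate",*b,.108,.135);box(n+"posts",*b,.075,.09);box(n+"base",*b,.006,.018);box(n+"low",*b,.04,.07)
b=(225,245,380,370)
box("jigknuck",270,285,335,325,.115,.145);box("jig base",*b,.02,.03);box("handles",*b,.068,.082);box("100+",*b,.095,.15)
E
```

```text
plunger 139 [ 0.676  -0.0161  0.0949] 0.1011 rect ((677.0069580078125, -15.728069305419922), (34.81681823730469, 33.96330642700195), 43.76241683959961)
case 614 [ 0.6732 -0.0153  0.0589] 0.066 rect ((676.7185668945312, -16.289634704589844), (74.8698501586914, 76.474365234375), 87.5074691772461)
Aplate 165 [ 0.4657 -0.0333  0.1192] 0.1286 rect ((465.8919677734375, -34.310794830322266), (102.57744598388672, 8.350617408752441), 89.15064239501953)
Aposts 133 [ 0.4639 -0.0396  0.082 ] 0.0897 rect ((465.8340148925781, -36.38116455078125), (33.64594650268555, 102.10547637939453), 0.29041439294815063)
Abase 803 [ 0.4639 -0.0349  0.0116] 0.018 rect ((466.7576599121094, -37.082862854003906), (157.1731414794922, 118.9931411743164), 87.85233306884766)
Alow 134 [ 0.4577 -0.0361  0.0525] 0.0698 rect ((465.18646240234375, -34.99513626098633), (103.84510803222656, 32.93511199951172), 89.55570983886719)
Bplate 143 [ 0.5133 -0.3126  0.1196] 0.1271 rect ((513.5050048828125, -312.8040771484375), (8.039892196655273, 104.27242279052734), 19.759258270263672)
Bposts 149 [ 0.5118 -0.3103  0.0814] 0.0896 rect
[... 291 characters left out ...]
697 rect ((511.9602355957031, -308.8700866699219), (33.63245391845703, 95.60820007324219), 19.84023666381836)
jigknuck 260 [0.542  0.2016 0.1299] 0.1398 rect ((544.0220947265625, 203.94776916503906), (101.85298919677734, 28.49347686767578), 74.85601043701172)
jig base 2746 [0.5447 0.2015 0.0249] 0.03 rect ((547.2064208984375, 183.10446166992188), (226.35418701171875, 171.62908935546875), 75.27362823486328)
handles 363 [0.5568 0.2012 0.0755] 0.082 rect ((557.225341796875, 202.5311279296875), (253.44253540039062, 83.21501922607422), 75.0118179321289)
100+ 458 [0.5592 0.201  0.1187] 0.1398 rect ((589.2134399414062, 193.36138916015625), (105.02764892578125, 121.2689208984375), 74.85601043701172)
```

View pics/crops.png

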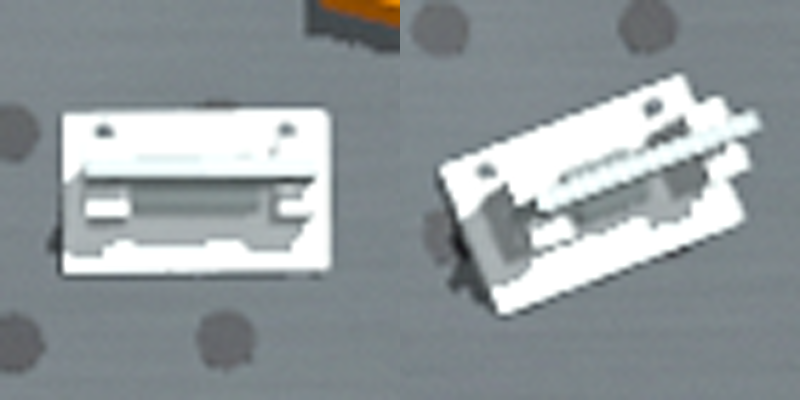

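The depth sizes match (plunger head 35 mm, plates 104x8 mm). Stand B, on the right, appears to hold the short knuckle. I'll check that by depth while moving to the timer.

```bash
python3 - <<'E'
from h import *
import pickle
c=pickle.load(open("top.pkl","rb"));W=world(c).reshape(-1,3)
for n,p,a in(("A",(.4659,-.0343),0),("B",(.5135,-.3128),np.radians(19.7))):
    d=W[:,:2]-p; x=d@[np.cos(a),np.sin(a)]; y=d@[-np.sin(a),np.cos(a)]
    m=(abs(x)<.016)&(abs(y)<.033)&(W[:,2]>.03)&(W[:,2]<.056)
    print(n,m.sum(),x[m].min(),x[m].max(),y[m].min(),y[m].max(),W[m,2].max(),np.percentile(y[m],[2,98]))
m=(np.hypot(W[:,0]-.544,W[:,1]-.204)<.06)&(W[:,2]>.115)&(W[:,2]<.15)
P=W[m][:,:2];w,v=np.linalg.eigh(np.cov(P.T));print("jig axis",v[:,1],np.degrees(np.arctan2(v[1,1],v[0,1])))
t=(P-[.544,.204])@v;print([np.percentile(t[:,i],[1,5,50,95,99]).round(4) for i in(0,1)])
E
python3 -m creep '{"translation":[[27,26,0],[54,52,0],[81,78,0],[108,104,0],[135,129,0]],"yaw":[0,0,0,0,0],"gripper":[255,255,255,255,255]}' 40
python3 -m creep '{"translation":[[27,26,0],[54,52,0],[81,78,0],[108,104,0],[135,129,0]],"yaw":[0,0,0,0,0],"gripper":[255,255,255,255,255]}'
python3 -m creep '{"translation":[[27,26,0],[54,52,0],[81,78,0],[108,104,0],[135,129,0]],"yaw":[0,0,0,0,0],"gripper":[255,255,255,255,255]}'
```

```text
A 90 -0.012675023916131345 -0.0040918740378887986 -0.030167539065860505 0.027804038067922737 0.054201898112402544 [-0.02984721  0.0277318 ]
B 83 -0.01351197312103416 0.013713425558930703 -0.016999899850727414 0.017076969782402793 0.05448678336238992 [-0.0162689   0.01672594]
jig axis [0.25506829 0.96692304] 75.22236819892247
[array([-0.0132, -0.0112,  0.0019,  0.0132,  0.014 ]), array([-0.0501, -0.0479, -0.0197,  0.0498,  0.0521])]
time_s: 0.52
ee_pos: [0.2734, -0.4017, 0.2237]
eef_rot: [-3.14, 0.0, 0.252]
force: [0.7, -0.6, -0.1]
grip_width: 0.0641
time_s: 0.93
ee_pos: [0.4093, -0.271, 0.2237]
eef_rot: [-3.14, 0.0, 0.253]
force: [0.3, -0.6, 0.1]
grip_width: 0.0311
time_s: 1.35
ee_pos: [0.5453, -0.1402, 0.2234]
eef_rot: [-3.14, 0.001, 0.253]
force: [-0.1, -0.5, 0.0]
grip_width: 0.0008
```

Confirmed: the leaf in B has the 34 mm knuckle, and the one in A is 58–60 mm. Next, over the plunger.

```bash

python3 -m creep '{"translation":[[27,26,0],[54,52,-10],[80,77,-30],[106,101,-50],[131,124,-60]],"yaw":[0,0,0,0,0],"gripper":[255,255,255,255,255]}'
python3 -m creep '{"translation":[[0,0,-15],[0,0,-30],[0,0,-30]],"yaw":[0,0,0],"gripper":[255,255,255]}'
python3 - <<'E'
from h import *
c=ctrl.camera("wrist");save("w1.png",c,k=1.0);print(c["tool_from_camera"],c["fx"],c["cx"],c["cy"],ctrl.get_obs()["ee_pos"])
E
```

```text
time_s: 1.77
ee_pos: [0.6766, -0.0145, 0.1603]
eef_rot: [-3.139, 0.004, 0.253]
force: [0.0, -0.7, -0.2]
grip_width: 0.0004
time_s: 2.02
ee_pos: [0.6752, -0.0138, 0.1259]
eef_rot: [-3.137, 0.01, 0.254]
force: [-0.3, -0.1, -0.3]
grip_width: 0.0004
[[-3.30038774e-04 -9.57717231e-01 -2.87710959e-01  8.44940240e-02]
 [ 9.99999712e-01 -5.12657309e-04  5.59388004e-04  4.10191127e-04]
 [-6.83232657e-04 -2.87710692e-01  9.57717125e-01 -1.59992652e-01]
 [ 0.00000000e+00  0.00000000e+00  0.00000000e+00  1.00000000e+00]] 325.19226210127806 280.0221007542238 213.05467951644565 [ 0.67576527 -0.01431005  0.12829286]
```

View pics/w1.png

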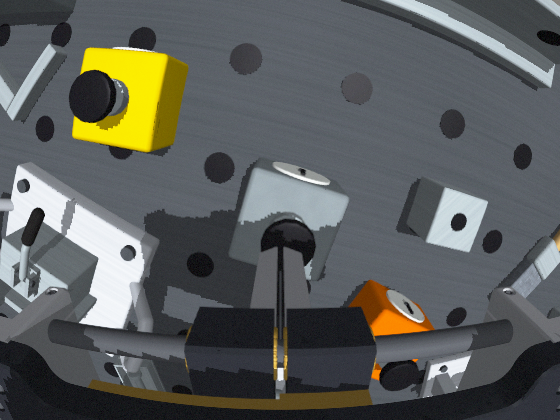

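The closed fingertips stand over the black head (around (288,240)) of the grey timer. Pressing now.

```bash

python3 -m creep '{"translation":[[0,-1,-6],[0,-1,-12],[0,-1,-17],[0,-1,-20],[0,-1,-20]],"yaw":[0,0,0,0,0],"gripper":[255,255,255,255,255]}'
python3 -m creep '{"translation":[[0,0,-2],[0,0,-4],[0,0,-4]],"yaw":[0,0,0],"gripper":[255,255,255]}'
```

```text
time_s: 2.48
ee_pos: [0.676, -0.0157, 0.1085]
eef_rot: [-3.138, 0.007, 0.253]
force: [-0.1, -2.4, 4.9]
grip_width: 0.0003
time_s: 2.73
ee_pos: [0.676, -0.0158, 0.1052]
eef_rot: [-3.138, 0.006, 0.253]
force: [-3.1, -0.1, 7.4]
grip_width: 0.0006
```

```bash

python3 -m creep '{"translation":[[0,0,-2],[0,0,-3],[0,0,-3]],"yaw":[0,0,0],"gripper":[255,255,255]}'
python3 -m creep '{"translation":[[0,0,-1],[0,0,-2],[0,0,-2]],"yaw":[0,0,0],"gripper":[255,255,255]}'
```

```text
time_s: 2.98
ee_pos: [0.6761, -0.0158, 0.1034]
eef_rot: [-3.138, 0.006, 0.253]
force: [-3.5, 0.0, 7.3]
grip_width: 0.0006
time_s: 3.23
ee_pos: [0.6761, -0.0158, 0.1032]
eef_rot: [-3.138, 0.005, 0.253]
force: [-6.9, 0.7, 13.5]
grip_width: 0.0002
```

```bash

python3 -m creep '{"translation":[[0,0,-2],[0,0,-2]],"yaw":[0,0],"gripper":[255,255]}'
python3 -m creep '{"translation":[[0,0,8],[0,0,20],[0,0,40],[0,0,70],[0,0,100]],"yaw":[0,0,0,0,0],"gripper":[255,255,200,120,0]}'
python3 - <<'E'
from h import *
c=ctrl.camera("top");P=world(c)[140:190,270:320].reshape(-1,3)
d=c["depth"];print(ctrl.get_obs()["ee_pos"])
c=ctrl.camera("wrist");cv2.imwrite("pics/w2.png",c["pixels"][:,:,::-1]);v=c["depth"];print(v[150:260:15,240:330:15].round(3))
E
```

```text
time_s: 3.4
ee_pos: [0.6761, -0.0158, 0.1032]
eef_rot: [-3.139, 0.004, 0.253]
force: [-7.3, -0.2, 14.7]
grip_width: 0.0004
time_s: 3.82
ee_pos: [0.6757, -0.0157, 0.2042]
eef_rot: [-3.138, 0.005, 0.253]
force: [-0.1, 0.3, -0.1]
grip_width: 0.0172
[ 0.67751905 -0.01578106  0.21188152]
[[0.367 0.367 0.368 0.366 0.366 0.366]
 [0.371 0.316 0.312 0.314 0.328 0.372]
 [0.376 0.316 0.316 0.316 0.316 0.317]
 [0.382 0.321 0.321 0.283 0.32  0.321]
 [0.387 0.325 0.287 0.288 0.287 0.325]
 [0.395 0.33  0.291 0.291 0.329 0.394]
 [0.    0.398 0.398 0.397 0.335 0.398]
 [0.405 0.181 0.405 0.403 0.183 0.181]]
```

The stop was at tip height 0.0842 (0.084 expected) with the force well past 8 N, and the head is back up about 34 mm above the case. Now over to stand B, turning +1.66 rad.

```bash

python3 -m creep '{"translation":[[-11,-20,0],[-22,-40,0],[-33,-60,0],[-44,-80,0],[-55,-100,0]],"yaw":[0.111,0.222,0.333,0.444,0.555],"gripper":[0,0,0,0,0]}'
python3 -m creep '{"translation":[[-11,-20,0],[-22,-40,0],[-33,-60,0],[-44,-80,0],[-55,-100,0]],"yaw":[0.111,0.222,0.333,0.444,0.555],"gripper":[0,0,0,0,0]}'
python3 -m creep '{"translation":[[-11,-20,0],[-22,-40,0],[-33,-60,0],[-44,-80,0],[-54,-97,0]],"yaw":[0.111,0.222,0.333,0.444,0.552],"gripper":[0,0,0,0,0]}'
python3 -m creep '{"translation":[[0,0,0],[0,0,0]],"yaw":[0,0],"gripper":[0,0]}'
cat >> h.py <<'E'
from scipy.spatial.transform import Rotation as Ro
def wristworld(c,o):
    v,u=np.indices(c["depth"].shape);x=u-c["cx"];y=v-c["cy"];r=np.hypot(x,y)+1e-9;th=r/c["fx"]
    d=c["depth"];s=np.tan(th)/r*d
    P=np.stack([x*s,y*s,d],-1);T=c["tool_from_camera"];P=P@T[:3,:3].T+T[:3,3]
    W=P@Ro.from_euler("xyz",o["eef_rot"]).as_matrix().T+o["ee_pos"];W[d==0]=np.nan
    return W,P
def rect(n,P):
    r=cv2.minAreaRect((P[:,:2]*1000).astype(np.float32));print(n,len(P),np.nanmean(P,0).round(4),r)
E
python3 - <<'E'
from h import *
o=ctrl.get_obs();c=ctrl.camera("wrist");save("w3.png",c);W,P=wristworld(c,o);print(o["ee_pos"],o["eef_rot"])
Q=W.reshape(-1,3);m=(np.hypot(Q[:,0]-.5135,Q[:,1]+.3128)<.065)
rect("plate",Q[m&(Q[:,2]>.112)&(Q[:,2]<.128)])
print(np.percentile(Q[m&(Q[:,2]>.112)&(Q[:,2]<.128)],[1,50,99],axis=0))
E
```

```text
time_s: 4.33
ee_pos: [0.6219, -0.1166, 0.2094]
eef_rot: [-3.141, -0.004, 0.814]
force: [-0.4, -0.1, -0.4]
grip_width: 0.0581
time_s: 4.75
ee_pos: [0.5661, -0.2173, 0.2093]
eef_rot: [-3.14, -0.004, 1.374]
force: [0.2, 0.5, 0.3]
grip_width: 0.0914
time_s: 5.17
ee_pos: [0.5112, -0.3154, 0.2093]
eef_rot: [-3.14, -0.004, 1.931]
force: [0.5, -0.4, -0.1]
grip_width: 0.0935
time_s: 5.33
ee_pos: [0.5107, -0.3159, 0.2092]
eef_rot: [-3.14, -0.005, 1.928]
force: [0.1, 0.7, -0.6]
grip_width: 0.0942
[ 0.51070968 -0.31590582  0.20919132] [-3.14031719 -0.00481338  1.92778458]
plate 1147 [ 0.5159 -0.3114  0.1197] ((517.3650512695312, -314.9078063964844), (8.407539367675781, 104.14203643798828), 19.600339889526367)
[[ 0.49754654 -0.36232416  0.11648478]
 [ 0.51557684 -0.30912788  0.11977584]
 [ 0.53582481 -0.26644722  0.12124635]]
```

View pics/w3.png

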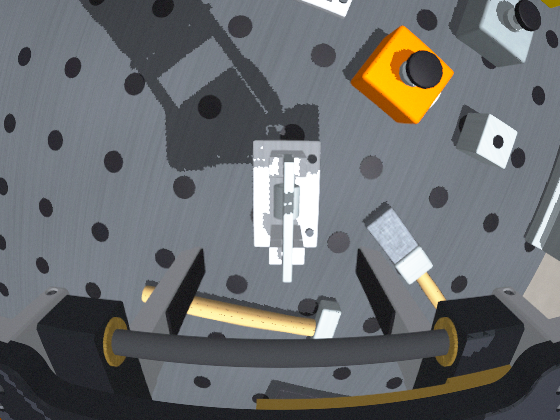

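The leaf in B: the plate measures 104x8.4 mm at z 0.12, yaw 19.6°. The wrist and top estimates differ by about 3 mm, so I'll go lower and look again.

```bash

python3 -m creep '{"translation":[[2,1,-12],[5,2,-25],[5,2,-40],[5,2,-50],[5,2,-50]],"yaw":[-0.015,-0.015,-0.015,-0.015,-0.015],"gripper":[120,120,120,120,120]}'
python3 -m creep '{"translation":[[0,0,0],[0,0,0]],"yaw":[0,0],"gripper":[120,120]}'
python3 - <<'E'
from h import *
o=ctrl.get_obs();c=ctrl.camera("wrist");save("w4.png",c);W,P=wristworld(c,o);print(o["ee_pos"],o["eef_rot"])
Q=W.reshape(-1,3);T=P.reshape(-1,3);m=(np.hypot(Q[:,0]-.5155,Q[:,1]+.314)<.065)&(Q[:,2]>.112)&(Q[:,2]<.128)
rect("plate",Q[m]);rect("tool",T[m])
# finger inner faces in tool frame
f=(abs(T[:,2]-.005)<.012)&(abs(T[:,0])<.012)&(abs(T[:,1])<.06)
for s in(-1,1):
    y=T[f&(T[:,1]*s>0.01)][:,1];print(s,len(y),np.percentile(y,[2,50,98]) if len(y) else '')
E
```

```text
time_s: 5.8
ee_pos: [0.5157, -0.3118, 0.1558]
eef_rot: [-3.138, -0.009, 1.913]
force: [0.4, -0.1, -0.0]
grip_width: 0.0642
time_s: 5.97
ee_pos: [0.5158, -0.3115, 0.1555]
eef_rot: [-3.137, -0.009, 1.913]
force: [-0.2, -0.4, -0.1]
grip_width: 0.0518
[ 0.51579173 -0.31151729  0.15553108] [-3.13731596 -0.00927506  1.91282237]
plate 1639 [ 0.5151 -0.3089  0.1197] ((517.1491088867188, -314.686767578125), (7.5318098068237305, 103.59841918945312), 19.809459686279297)
tool 1639 [0.0024 0.0004 0.0359] ((-3.7852134704589844, 0.374312162399292), (7.530070781707764, 103.5821533203125), 89.79022979736328)
-1 525 [-0.03710547 -0.02822377 -0.02530866]
1 525 [0.02576718 0.0286893  0.03752678]
```

View pics/w4.png

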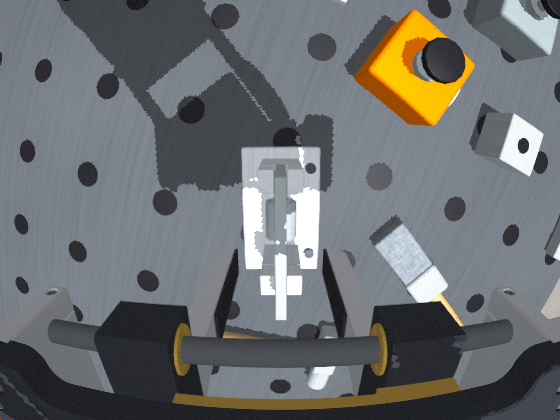

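The plate is centred between the jaws (0.4 mm) and 3.8 mm off along its width. Correct, descend and grip.

```bash

python3 -m creep '{"translation":[[1,-3,-12],[1,-4,-26],[1,-4,-40],[1,-4,-54],[1,-4,-63]],"yaw":[0,0,0,0,0],"gripper":[120,120,120,120,120]}'
python3 -m creep '{"translation":[[0,0,0],[0,0,0]],"yaw":[0,0],"gripper":[130,150]}'
```

```text
time_s: 6.43
ee_pos: [0.5165, -0.3157, 0.0913]
eef_rot: [-3.137, -0.01, 1.913]
force: [-0.8, 1.2, 0.5]
grip_width: 0.0496
time_s: 6.6
ee_pos: [0.5164, -0.3157, 0.0908]
eef_rot: [-3.137, -0.01, 1.912]
force: [0.2, 0.3, -0.5]
grip_width: 0.0425
```

```bash

python3 -m creep '{"translation":[[0,0,0],[0,0,0],[0,0,0],[0,0,0],[0,0,0]],"yaw":[0,0,0,0,0],"gripper":[190,220,255,255,255]}' 50
python3 -m creep '{"translation":[[0,0,0],[0,0,0],[0,0,0],[0,0,0],[0,0,0]],"yaw":[0,0,0,0,0],"gripper":[255,255,255,255,255]}' 50
python3 -m creep '{"translation":[[0,0,2],[0,0,4],[0,0,6],[0,0,8],[0,0,10]],"yaw":[0,0,0,0,0],"gripper":[255,255,255,255,255]}' 50
```

```text
time_s: 7.02
ee_pos: [0.5165, -0.3158, 0.0912]
eef_rot: [-3.137, -0.01, 1.912]
force: [1.6, 0.5, 0.5]
grip_width: 0.0093
time_s: 7.43
ee_pos: [0.5166, -0.3158, 0.0912]
eef_rot: [-3.137, -0.01, 1.912]
force: [0.1, 0.4, -0.7]
grip_width: 0.0077
time_s: 7.85
ee_pos: [0.5166, -0.3157, 0.1014]
eef_rot: [-3.137, -0.01, 1.913]
force: [1.1, 0.5, -4.4]
grip_width: 0.0079
```

Held. Lift clear, then traverse to above the jig.

```bash

python3 -m creep '{"translation":[[0,0,8],[0,0,20],[0,0,34],[0,0,50],[0,0,65]],"yaw":[0,0,0,0,0],"gripper":[255,255,255,255,255]}'
python3 -m creep '{"translation":[[0,0,20],[0,0,46],[0,0,78],[0,0,106],[0,0,130]],"yaw":[0,0,0,0,0],"gripper":[255,255,255,255,255]}'
python3 -m creep '{"translation":[[1,15,3],[2,38,3],[4,68,3],[6,100,3],[8,135,3]],"yaw":[-0.02,-0.05,-0.09,-0.13,-0.17],"gripper":[255,255,255,255,255]}'
python3 -m creep '{"translation":[[2,35,0],[4,70,0],[6,105,0],[8,140,0],[10,175,0]],"yaw":[-0.04,-0.08,-0.12,-0.16,-0.20],"gripper":[255,255,255,255,255]}'
```

```text
time_s: 8.27
ee_pos: [0.5164, -0.316, 0.1685]
eef_rot: [-3.137, -0.009, 1.912]
force: [-0.2, -0.4, -3.7]
grip_width: 0.008
time_s: 8.68
ee_pos: [0.5159, -0.3161, 0.3023]
eef_rot: [-3.138, -0.007, 1.912]
force: [0.8, 0.1, -3.5]
grip_width: 0.0078
time_s: 9.1
ee_pos: [0.5233, -0.1803, 0.3065]
eef_rot: [-3.138, -0.006, 1.738]
force: [0.5, 0.7, -3.9]
grip_width: 0.0077
time_s: 9.52
ee_pos: [0.5327, -0.0039, 0.3081]
eef_rot: [-3.14, -0.005, 1.536]
force: [0.9, -0.2, -4.9]
grip_width: 0.0079
```

```bash

python3 -m creep '{"translation":[[2,35,0],[4,70,0],[6,105,0],[8,135,0],[9,160,0]],"yaw":[-0.04,-0.08,-0.12,-0.16,-0.19],"gripper":[255,255,255,255,255]}'
python3 -m creep '{"translation":[[1,20,-5],[2,35,-10],[2,43,-15],[2,45,-20],[2,45,-20]],"yaw":[-0.02,-0.03,-0.037,-0.037,-0.037],"gripper":[255,255,255,255,255]}'
python3 -m creep '{"translation":[[0,0,0],[0,0,0]],"yaw":[0,0],"gripper":[255,255]}'
python3 - <<'E'
from h import *
import pickle
o=ctrl.get_obs();c=ctrl.camera("wrist");save("w5.png",c);W,P=wristworld(c,o);print(o["ee_pos"],o["eef_rot"])
t=ctrl.camera("top");s=ctrl.camera("side");save("s5.png",s,(170,110,290,230),5);save("t5.png",t)
pickle.dump((o,c,t,s),open("d5.pkl","wb"))
Q=W.reshape(-1,3);T=P.reshape(-1,3)
m=(np.hypot(Q[:,0]-.544,Q[:,1]-.204)<.06)&(Q[:,2]>.113)&(Q[:,2]<.145)
print(m.sum());rect("jig w",Q[m])
f=(T[:,2]<-.02)&(T[:,2]>-.035)&(abs(T[:,1])<.012)&(abs(T[:,0])<.07);rect("plate top, tool",T[f])
S=world(s).reshape(-1,3);m=(np.hypot(S[:,0]-.544,S[:,1]-.204)<.06)&(S[:,2]>.113)&(S[:,2]<.16);rect("jig s",S[m])
E
```

```text
time_s: 9.93
ee_pos: [0.5412, 0.158, 0.3094]
eef_rot: [-3.14, -0.005, 1.345]
force: [0.5, -0.0, -4.4]
grip_width: 0.0075
time_s: 10.35
ee_pos: [0.5428, 0.2026, 0.2888]
eef_rot: [-3.139, -0.004, 1.308]
force: [-0.4, -0.3, -4.4]
grip_width: 0.0076
time_s: 10.52
ee_pos: [0.5429, 0.2016, 0.2892]
eef_rot: [-3.14, -0.004, 1.307]
force: [-0.3, -0.4, -4.4]
grip_width: 0.0074
[0.54292889 0.20163432 0.28915115] [-3.13968716 -0.0039739   1.30719213]
732
jig w 732 [0.5579 0.2415 0.1305] ((557.5225219726562, 239.6387939453125), (31.602903366088867, 26.189268112182617), 74.54058837890625)
plate top, tool 3247 [ 0.0154  0.0004 -0.0283] ((1.5983314514160156, 1.1535472869873047), (23.697071075439453, 102.8803482055664), 81.79846954345703)
jig s 0 [nan nan nan] ((0.0, 0.0), (0.0, 0.0), 0.0)h.py:19: RuntimeWarning: Mean of empty slice
  r=cv2.minAreaRect((P[:,:2]*1000).astype(np.float32));print(n,len(P),np.nanmean(P,0).round(4),r)
```

View pics/w5.png

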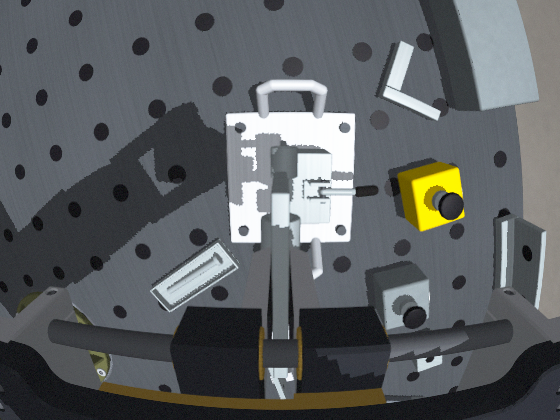

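View pics/s5.png

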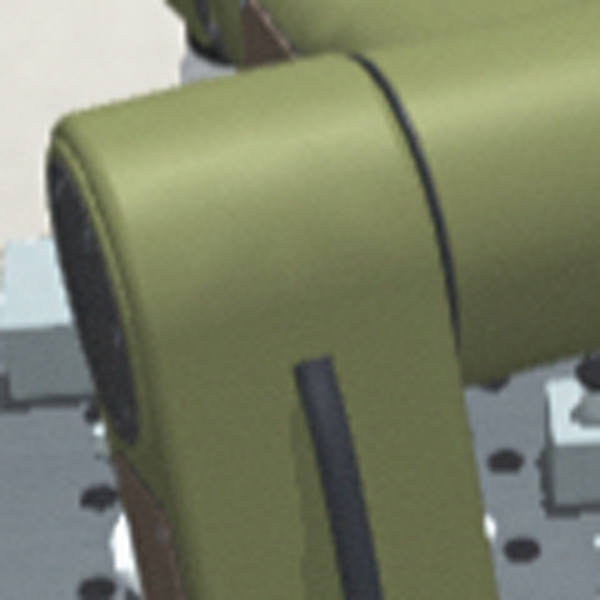

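The wrist view shows the held plate's end at (280,205) and the far jig knuckle at (285,160), while the arm hides the side view. I'll fit cylinders to the knuckles in the tool frame, so the camera's calibration offset cancels.

```bash
cat > fit.py <<'E'
from h import *
from scipy.optimize import least_squares
def cyl(T,x0,x1,zc,R=.014):
    # cylinder near axis along tool x: y=a+b*x, z=zc
    m=(T[:,0]>x0)&(T[:,0]<x1)&(abs(T[:,1])<.022)&(abs(T[:,2]-zc)<.017);Q=T[m]
    f=lambda p:np.hypot((Q[:,1]-p[0]-p[1]*(Q[:,0]-Q[:,0].mean()))/np.hypot(1,p[1]),Q[:,2]-p[2])-R
    r=least_squares(f,[0,0,zc],loss="soft_l1",f_scale=.001);e=abs(f(r.x));
    print("cyl n",len(Q),"x range",np.percentile(Q[:,0],[1,99]).round(4),"y,slope,z",r.x.round(4),"med res",np.median(e).round(5),"y range",np.percentile(Q[:,1],[1,99]).round(4));return r.x
E
python3 - <<'E'
from fit import *
import pickle
o,c,t,s=pickle.load(open("d5.pkl","rb"));W,P=wristworld(c,o);T=P[c["depth"]>0]
z=o["ee_pos"][2]-.12
print("expected jig z",z);cyl(T,.015,.056,z)
cyl(T,-.02,.02,.052)
# plate side points in tool frame
for x in(.03,.04,.05):
  m=(abs(T[:,0]-x)<.003)&(abs(T[:,1])<.012)&(abs(T[:,2])<.033);q=T[m];print(x,m.sum(),q.min(0).round(4) if len(q) else '',q.max(0).round(4) if len(q) else '')
m=(T[:,0]>.045)&(T[:,0]<.058)&(abs(T[:,1])<.012)&(abs(T[:,2])<.028);q=T[m];print("end face n",len(q),np.percentile(q,[2,50,98],axis=0).round(4))
for z0 in(-.02,0,.02):
  w=q[abs(q[:,2]-z0)<.006];print(z0,len(w),np.percentile(w[:,1],[3,97]).round(4))
E
```

```text
expected jig z 0.16915114800222086
cyl n 744 x range [0.0249 0.0556] y,slope,z [ 0.004  -0.0121  0.17  ] med res 0.00048 y range [-0.0086  0.0167]
cyl n 699 x range [-0.004   0.0172] y,slope,z [0.0005 0.0125 0.054 ] med res 0.00044 y range [-0.0128  0.0138]
0.03 216 [ 0.027  -0.003  -0.0304] [ 0.033   0.0044 -0.0264]
0.04 239 [ 0.037  -0.003  -0.0295] [ 0.043   0.0044 -0.0263]
0.05 556 [ 0.047  -0.0033 -0.0297] [0.053  0.0046 0.0291]
end face n 489 [[ 0.0453 -0.0033 -0.028 ]
 [ 0.0526  0.0005 -0.0195]
 [ 0.0531  0.0043  0.0243]]
-0.02 96 [-0.003   0.0044]
0 65 [-0.003   0.0039]
0.02 45 [-0.0028  0.0038]
```

Fits agree: the held knuckle is at tool (0.5, 0.5, 53) mm and the jig gap at about (3.7, 4.2). So shift (+4.4,+2.1) mm in the world, down to a final TCP z of about 0.173 (both derivations agree). Go partway, then re-measure.

```bash

python3 -m creep '{"translation":[[2,1,-10],[4,2,-25],[4,2,-40],[4,2,-55],[4,2,-63]],"yaw":[0.003,0.003,0.003,0.003,0.003],"gripper":[255,255,255,255,255]}'
python3 -m creep '{"translation":[[0,0,0],[0,0,0],[0,0,0]],"yaw":[0,0,0],"gripper":[255,255,255]}'
python3 - <<'E'
from fit import *
import pickle
o=ctrl.get_obs();c=ctrl.camera("wrist");save("w6.png",c,(200,80,360,280),3);W,P=wristworld(c,o);T=P[c["depth"]>0]
pickle.dump((o,c),open("d6.pkl","wb"));print(o["ee_pos"],o["eef_rot"],o["force"])
z=o["ee_pos"][2]-.12
cyl(T,.015,.058,z);cyl(T,.022,.03,z);cyl(T,.045,.056,z);cyl(T,-.02,.02,.053)
m=(T[:,0]>.045)&(T[:,0]<.058)&(abs(T[:,1])<.012)&(abs(T[:,2])<.028);q=T[m];print(np.percentile(q,[2,50,98],axis=0).round(4))
Q=W[c["depth"]>0];m=(np.hypot(Q[:,0]-.547,Q[:,1]-.204)<.14)&(abs(Q[:,2]-.025)<.003);rect("base",Q[m])
E
```

```text
time_s: 11.08
ee_pos: [0.5465, 0.2037, 0.2237]
eef_rot: [-3.138, -0.003, 1.31]
force: [0.1, -0.4, -3.9]
grip_width: 0.0076
time_s: 11.33
ee_pos: [0.5468, 0.2037, 0.2244]
eef_rot: [-3.139, -0.003, 1.31]
force: [0.4, 0.4, -3.8]
grip_width: 0.0077
[0.54682936 0.2037179  0.22439499] [-3.1385493  -0.00347391  1.31015936] [ 0.37211585  0.3756036  -3.81837782]
cyl n 950 x range [0.0224 0.0527] y,slope,z [ 0.0009 -0.0081  0.1052] med res 0.00042 y range [-0.0118  0.0145]
cyl n 131 x range [0.0224 0.0298] y,slope,z [ 0.001  -0.0375  0.1053] med res 0.00041 y range [-0.0119  0.0136]
cyl n 413 x range [0.0451 0.0527] y,slope,z [ 0.0009 -0.0027  0.1051] med res 0.0006 y range [-0.0116  0.0143]
cyl n 702 x range [-0.0044  0.0173] y,slope,z [0.0005 0.0205 0.054 ] med res 0.0004 y range [-0.0127  0.0138]
[[ 0.0455 -0.0033 -0.028 ]
 [ 0.0525  0.0005 -0.0198]
 [ 0.0531  0.0043  0.025 ]]
base 13460 [0.555  0.2209 0.0248] ((557.3840942382812, 201.55398559570312), (180.61119079589844, 170.6415252685547), 75.23854064941406)
```

View pics/w6.png

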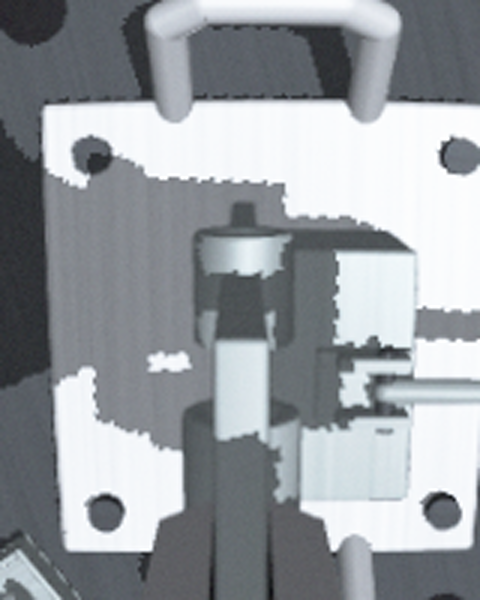

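The wrist crop shows the leaf plate (its end face at about (243,385)) in line with the far jig knuckle (about (243,260)). The residual is about 0.5 mm and 0.3°. Lowering by 51 mm.

```bash

python3 -m creep '{"translation":[[0.6,0.2,-5],[0.6,0.2,-10],[0.6,0.2,-16],[0.6,0.2,-22],[0.6,0.2,-27]],"yaw":[0.003,0.003,0.003,0.003,0.003],"gripper":[255,255,255,255,255]}'
python3 -m creep '{"translation":[[0,0,-5],[0,0,-10],[0,0,-15],[0,0,-20],[0,0,-22]],"yaw":[0,0,0,0,0],"gripper":[255,255,255,255,255]}'
python3 -m creep '{"translation":[[0,0,0],[0,0,0],[0,0,0]],"yaw":[0,0,0],"gripper":[255,255,255]}'
cat > look.py <<'E'
from fit import *
o=ctrl.get_obs();c=ctrl.camera("wrist");save("w7.png",c,(200,80,360,280),3);W,P=wristworld(c,o);T=P[c["depth"]>0]
print(o["ee_pos"],o["eef_rot"],o["force"],o["grip_width"])
cyl(T,.022,.058,.053);cyl(T,-.014,.017,.053)
m=(T[:,0]>.045)&(T[:,0]<.058)&(abs(T[:,1])<.012)&(abs(T[:,2])<.028);q=T[m];print(np.percentile(q,[2,50,98],axis=0).round(4))
E
python3 look.py
```

```text
time_s: 11.8
ee_pos: [0.5473, 0.2039, 0.1966]
eef_rot: [-3.138, -0.003, 1.313]
force: [-0.1, 0.7, -4.0]
grip_width: 0.008
time_s: 12.22
ee_pos: [0.5471, 0.2038, 0.1737]
eef_rot: [-3.138, -0.003, 1.313]
force: [-0.2, 0.3, -3.9]
grip_width: 0.0079
time_s: 12.47
ee_pos: [0.5472, 0.2039, 0.174]
eef_rot: [-3.138, -0.003, 1.313]
force: [-0.5, -0.1, -4.1]
grip_width: 0.0075
[0.54719744 0.2038701  0.1739503 ] [-3.13784501e+00 -3.02471186e-03  1.31323396e+00] [-0.4565625  -0.12208581 -4.0689419 ] 0.007543289681501243
cyl n 1283 x range [0.0225 0.0525] y,slope,z [ 0.0006 -0.0098  0.0546] med res 0.00045 y range [-0.0124  0.014 ]
cyl n 658 x range [-0.0039  0.017 ] y,slope,z [0.0005 0.0162 0.0541] med res 0.00038 y range [-0.0127  0.0138]
[[ 0.0455 -0.0033 -0.0279]
 [ 0.0526  0.0005 -0.0179]
 [ 0.053   0.0043  0.0248]]
```

View pics/w7.png

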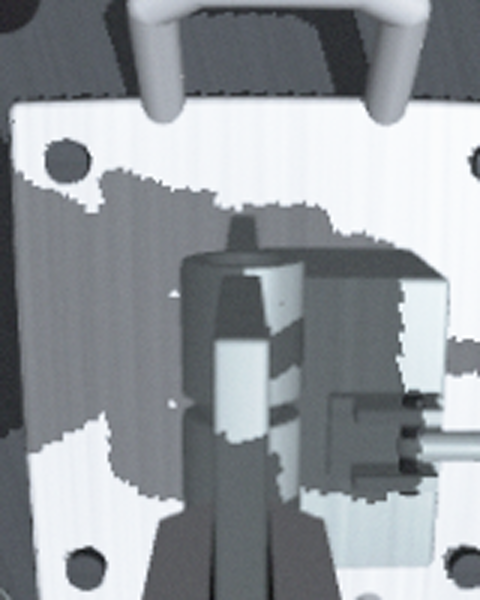

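The knuckle sits between the two fixed ones with a visible gap at (285,412), the offsets are y 0.1 mm and z 0.5 mm, and the force is the leaf's weight alone. Final 0.5 mm trim, settle and check.

```bash

python3 -m creep '{"translation":[[0,0,-0.6],[0,0,-0.6],[0,0,-0.6],[0,0,-0.6],[0,0,-0.6]],"yaw":[0,0,0,0,0],"gripper":[255,255,255,255,255]}'
python3 -m creep '{"translation":[[0,0,0],[0,0,0],[0,0,0],[0,0,0],[0,0,0]],"yaw":[0,0,0,0,0],"gripper":[255,255,255,255,255]}'
sed -i 's/w7.png/w8.png/' look.py; python3 look.py
python3 - <<'E'
from h import *
import pickle
c0=pickle.load(open("top.pkl","rb"));c=ctrl.camera("top");save("t8.png",c,k=1.42)
E
```

```text
time_s: 12.93
ee_pos: [0.5472, 0.2039, 0.1735]
eef_rot: [-3.138, -0.003, 1.313]
force: [0.5, 0.4, -3.2]
grip_width: 0.0075
time_s: 13.35
ee_pos: [0.5472, 0.2039, 0.1734]
eef_rot: [-3.138, -0.003, 1.313]
force: [-0.2, -0.4, -3.7]
grip_width: 0.0078
[0.54724462 0.20385806 0.17344845] [-3.13802628e+00 -3.12590748e-03  1.31319099e+00] [-0.19809604 -0.35274664 -3.72882165] 0.007849390783945568
cyl n 1291 x range [0.0225 0.0525] y,slope,z [ 0.0006 -0.0104  0.0541] med res 0.00046 y range [-0.0126  0.0139]
cyl n 647 x range [-0.0041  0.017 ] y,slope,z [0.0005 0.0192 0.054 ] med res 0.00041 y range [-0.0127  0.0138]
[[ 0.0455 -0.0033 -0.028 ]
 [ 0.0525  0.0005 -0.0187]
 [ 0.0531  0.0043  0.0243]]
```

View pics/t8.png

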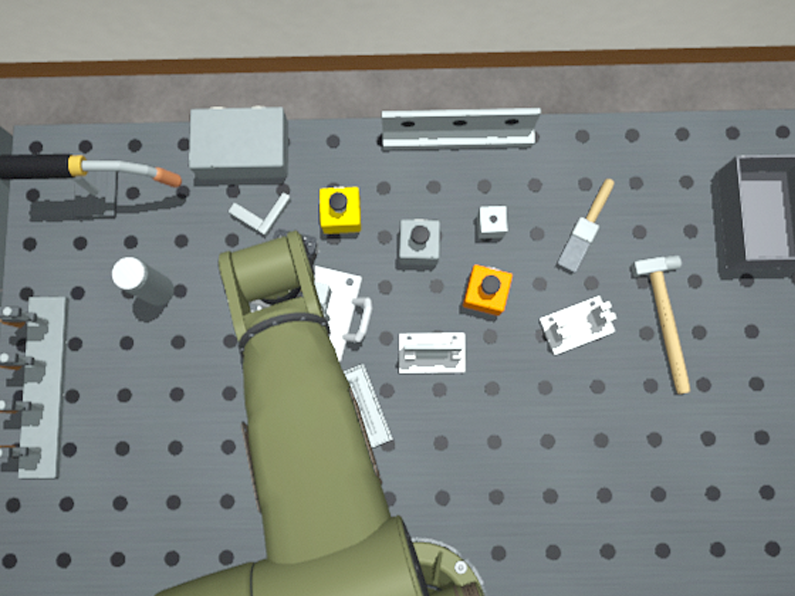

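The view shows stand B empty, the long leaf still in its stand at (432,352), and everything else where it was. Handing in.

```bash
python3 -c "
from station import ctrl
print(ctrl.hand_in())"
```

```text
the job is handed in; nothing more can be done
None
```

The job is handed in at about 13.5 s on the robot's clock, with the short-knuckle leaf held in line with the clamped leaf. No verdict was reported.

- **Timer:** I pressed the grey timer's plunger until it would go no further. The fingertips were at 84.2 mm (84 expected) with up to 14.7 N upward force. After I let go, the depth image showed the head back up.
- **Leaf:** I took the leaf with the 34 mm knuckle from the right-hand stand (B) and lowered it upright between the jig knuckles.
- **Final fit:** Fitted in the wrist image, the knuckle axes agree to about 0.1 mm across and 0.1 mm in height. Sideways the knuckle is centred in the gap to about 0.3 mm.
- **Plane of the leaves:** The tool's turn matches the jig base's measured direction to within 0.1°. The short cylinder fits gave axis slopes differing by about 1.7° (0.0104 one way, 0.0192 the other). I put this down to noise from the part-hidden surfaces and followed the base edges and the top view instead.
- **Held by the gripper alone:** The force is about 3.7 N downward, in line with the leaf's weight alone, with almost nothing sideways.
- **Other objects:** The last top view shows the long leaf and the loose things it can see unmoved. The arm hides part of the jig there.
- **Camera disagreement:** The top and wrist cameras differ by about 4 mm in absolute position. I did the fit entirely with the wrist camera, so this offset cancels.

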